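Shut the case and hold the bolt behind its bracket

TASK

Lower the open lid of the computer case gently until it is fully shut. Then reach down into the narrow gap between the upright bracket and the case, grip the hex bolt head there between both fingers and hold it so that the nut driver on the other side no longer turns it; finish while still gripping it. Leave the loose things on the bench alone.

Things in the scene. Friction and masses are not known exactly. Their poses are not given: they have to be found in the camera images.
- lid (a joint): the hinged sheet-metal lid of the small computer case: 0 = shut flat on the case, grows as it opens (rad); starts part open (about 0.75 to 1.1). The hinge runs along the case's far upper edge; it is stiff, so the lid stays at whatever angle it is left and must be pushed all the way down (about 2 N at its free edge)
- lid_hinge (a point): point on the lid's hinge line, at the middle of the case's far upper edge, 95.5 mm above the table, on the lid's underside. Its axes turn with the lid: the lid reaches 200 mm from here along its own -x, is 220 mm wide along y (the hinge line) and 4 mm thick along +z (outer face at z = 4 mm)
- lid_edge (a point): middle of the lid's free edge on its outer (upper) face, 200 mm from the hinge; beyond it a flat tab 60 mm wide sticks out 16 mm. Axes as lid_hinge
- case: grey metal computer case 200 (x) x 220 (y) x 95 mm high, fixed to the table, standing at various places and yaws; origin at the centre of its underside, x pointing away from the robot towards the hinge side. With the lid shut its top is 100 mm above the table
- bracket: fixed upright steel plate 90 (x) x 5 x 112 mm high, parallel to the case's right (-y) wall; origin on the table under the middle of its face that looks at the case, y towards the case. The gap from this face to the wall is 47 to 56 mm, open above and at both ends. On its other side a black motor nut driver (42 mm thick, 210 mm long with socket, top 106 mm above the table) lies in a cradle
- bolt_head (a point): centre of the hex bolt head in the gap: 19 mm across flats, 22 across corners, 12 thick; axis level along the bracket's y, 85 mm above the table, 27 mm below the plate's top. It stands on a 16 mm round spacer, so it spans 8 to 20 mm from the plate's face (this point 14 mm from it). Its axes turn with the bolt about y; two flats face its own +x and -x
- bolt (a joint): turn of the bolt (rad), any start; it grows by itself at about 0.13 rad/s because the driver drags the bolt round (about 0.04 N m); pinching the head firmly (10 N or more) stops it. Equal flats recur every 1.047 rad; at 0 two flats face along the bracket's x
- hard_drive: loose hard drive 147 x 101 x 25 mm lying left of the case, origin under its centre: leave it alone
- screw_tray: loose clear screw tray 110 x 80 x 25 mm: leave it alone
- screwdriver: loose screwdriver 200 mm long: leave it alone
- spanner: loose open spanner 180 mm long: leave it alone
- mouse: loose black computer mouse 100 x 58 x 24 mm: leave it alone
- tape_roll: loose roll of tape 90 mm across, 24 mm high: leave it alone
- pen_cup: loose steel pen cup 76 mm across, 100 mm high (pens to 160 mm): leave it alone
- spray: loose white bottle 60 mm across, 150 mm high: leave it alone

How it is judged (in metres and radians):
On the way:
1. the lid is fully shut (value of joint lid below 0.04 rad), for 0.2 s.
At the end, for the whole second after the job is handed in: Lid shut (under 0.04 rad); fingers press the bolt head with over 5 N, on two opposite flats (over 2 N each; bolt_c1 to bolt_c6 are the flats in order); the point between the pads is within 24 mm of the head's centre; the bolt stands still (under 0.03 rad/s) for the last second (value of joint lid below 0.04 rad and distance between the grasp point and bolt_head below 0.024 m and contact force between the fingers and bolt above 5 N and ((contact force between the fingers and bolt_c1 above 2 N and contact force between the fingers and bolt_c4 above 2 N) or (contact force between the fingers and bolt_c2 above 2 N and contact force between the fingers and bolt_c5 above 2 N) or (contact force between the fingers and bolt_c3 above 2 N and contact force between the fingers and bolt_c6 above 2 N)) and velocity of joint bolt between -0.03 and 0.03 rad/s); the arm keeps its last pose, push and grip.
It fails at once if the lid is slammed (faster than 2.5 rad/s) (velocity of joint lid below -2.5 rad/s).
It fails at once if a loose bystander is moved by more than 30 mm (distance of any of hard_drive, screw_tray, screwdriver, spanner, mouse, tape_roll, pen_cup, spray from where it was at the start of the episode above 0.03 m).
It also fails if it takes over 48 s, if anything falls off the work surface, if the arm or the gripper's body presses on something with over 40 N, if the wrist force passes 120 N, or if a joint passes its speed limit or range.

ROBOT

A 6-joint arm with a two-finger parallel gripper is mounted at the origin on the work surface. World frame = base frame: x ahead of the robot, y to its left, z up, the work surface at z = 0. Lengths are in m, angles in degrees, forces in N, time in s.
With the tool pointing down it reaches from about 0.3 to 1 m from the base axis. Payload 5.1 kg.
Tool frame: the origin (TCP) lies on the centre line of the jaws, within the pads' length; the fingertips stand 17 mm ahead of it and the grasp point (between the pads) lies 2 mm behind it; z points along the fingers, y is the line along which they close (so a half turn about z gives the same grasp; the last joint's range is limited). The gripper opens to 95 mm and grips with 3 to 60 N. Pads are 20 mm wide; open, the fingers measure 119 mm over their backs; the gripper's body (75 mm by 180 mm) begins 59 mm behind the grasp point.
Start: joints at [67.976, 7.093, 94.555, -0, 78.352, -4.733], TCP at [0.193, 0.621, 0.232] pointing down, gripper open.
Joint ranges: [-149.61, 149.61], [-58.7, 133.49], [1.44, 155.28], [-77.14, 257.14], [18.33, 153.61], [-166.67, 166.67]. Speed limits (degrees/s): [147.25, 147.25, 180, 180, 180, 180].

INTERFACE

Orientations are given as a 3x3 rotation matrix whose columns are the frame's x, y, z axes.
In Python, from bench import ctrl gives the robot as it stands. The module is installed in compiled form; this text tells all that it offers.
- The arm moves only by the tool drive_tool, never from a script. Its argument "deltas" is a list that holds one entry, the list of rows, each a list of 7 numbers: the shift along the tool's x, y, z in units of 25 mm (1.0 is 25 mm), then the turn, a rotation vector about the tool's x, y, z in units of 5 degrees (1.0 is 5 degrees), then the finger opening in mm, from 0 to 95.1. A call has 1 to 5 rows; each row shifts and turns the commanded pose from where the row before left it, along the tool's axes as they then stand; what a row does not reach is not made up. A row lasts 1/10 s, in which the tool goes at most 50 mm and 8.59 degrees, less where a joint would pass 70% of its speed; a pose out of reach is approached as far as the arm can. A call is refused whole if a number of a shift passes 1 or a number of a turn 1, either way. A call with a gripper value outside its range is refused whole. The fingers move at their own pace and stop on an object; "squeeze" is the grip in N (left out, the last holds). Time passes only in rows, so rows that do not move let the fingers close. It gives the time, the measured TCP pose, the force, the opening and the grip force at its end, in the units of the state.
- ctrl.get_state(): the state, without advancing time (a new reading comes with each control period).
- ctrl.camera(name): name is "scene" or "top" or "wrist"; returns a dict with "pixels" (480x640x3 uint8, red, green, blue), "fov_y" (degrees; the focal length in pixels is half the picture's height over the tangent of half this angle, whatever the lens; pixels are square), "cx", "cy" (the principal point, pixels), "xyz" and "attitude" of the camera in the world; the wrist camera has in their place "tool_from_camera" (4x4, takes a point from camera to tool coordinates, whose origin is the TCP and whose axes are the flange's). Camera axes: x right, y up, looking along -z (the intrinsics and any distortion apply to the point x, -y, -z); pixel columns grow to the right and rows downward; lengths in m; the calibration is good to about 2 mm. The wrist camera is an equidistant fisheye: a pixel r from the principal point sees the ray r / f radians off the axis. A picture is of the moment at which its call begins: read the wrist's pose just before it. There is no depth.
- ctrl.hand_in(): hands the job in; it is judged then, once.
The state is a dict: "time": time; "qpos": joint angles; "dq": joint speeds; "effort": joint torques, N m; "tcp_pos": TCP position; "ee_rot": TCP orientation; "ft_force": force on the tool from outside, world axes, zero at the start; "ft_torque": the same for the moment, N m; "width": finger opening in m; "grasp_force": force on a finger pad.
Only numpy, scipy, OpenCV 4.12 (cv2) and the standard library are available. Lean on these libraries where they do the work, as an engineer would, in place of code of your own. Each camera call takes 0.05 s, during which the arm holds its last target. There are 200 camera calls.

## Working session

There is one attempt and no reset: what is moved stays moved. The work goes in short steps, Python scripts to look and compute and a tool call to move; the robot and the scene stay as the last step left them, time stands still between calls to the robot, and variables do not carry over. Pictures are saved under pics/ and viewed, at most 10 in all, crops included, and the job is handed in when it is done.

Besides the shell and the picture viewer there is one more tool, called after "Request:" as name([rows], argument=value, ...), one row to a line, values as JSON. drive_tool: Moves the arm, as the interface text tells. Its arguments: {"type":"object","properties":{"deltas":{"type":"array","items":{"type":"array","items":{"type":"array","items":{"type":"number"}}}},"squeeze":{"type":"number"}},"required":["deltas"]}

```bash
mkdir -p pics
cat > h.py <<'E'
import numpy as np, cv2
from bench import ctrl
def snap(n,f=None):
    s=ctrl.get_state(); c=ctrl.camera(n)
    if f: cv2.imwrite('pics/'+f,c['pixels'][:,:,::-1])
    return s,c
def pose(c,s=None):
    if 'xyz' in c: 
        return np.array(c['attitude']).reshape(3,3),np.array(c['xyz'])
    T=np.array(c['tool_from_camera']); R=np.array(s['ee_rot']).reshape(3,3)
    return R@T[:3,:3], R@T[:3,3]+np.array(s['tcp_pos'])
def ray(c,u,v,s=None):
    R,p=pose(c,s); f=240/np.tan(np.radians(c['fov_y']/2))
    x,y=u-c['cx'],v-c['cy']
    if 'xyz' in c: d=np.array([x/f,-y/f,-1])
    else:
        r=np.hypot(x,y)+1e-9;t=r/f
        d=np.array([np.sin(t)*x/r,-np.sin(t)*y/r,-np.cos(t)])
    d=R@d; return p,d/np.linalg.norm(d)
def onz(c,u,v,z,s=None):
    p,d=ray(c,u,v,s); return p+d*(z-p[2])/d[2]
def tri(rays):
    A=0;b=0
    for p,d in rays:
        M=np.eye(3)-np.outer(d,d);A=A+M;b=b+M@p
    x=np.linalg.solve(A,b)
    return x,[float(np.linalg.norm((np.eye(3)-np.outer(d,d))@(x-p))) for p,d in rays]
def proj(c,X,s=None):
    R,p=pose(c,s); q=R.T@(np.array(X)-p); f=240/np.tan(np.radians(c['fov_y']/2)); 
    if 'xyz' in c: return c['cx']+f*q[0]/-q[2], c['cy']-f*q[1]/-q[2]
    t=np.arccos(-q[2]/np.linalg.norm(q)); h=np.hypot(q[0],q[1])
    return c['cx']+f*t*q[0]/h, c['cy']-f*t*q[1]/h
E
python3 - <<'E'
from h import *
for n in('scene','top','wrist'):
    s,c=snap(n,n+'0.png'); print(n,{k:(np.round(v,3).tolist()) for k,v in c.items() if k!='pixels'})
print(s)
E
```

```text
scene {'fov_y': 42.181, 'cx': 320.847, 'cy': 242.418, 'xyz': [1.252, 0.613, 1.461], 'attitude': [[-0.568, -0.692, 0.445], [0.823, -0.468, 0.323], [-0.015, 0.549, 0.835]]}
top {'fov_y': 50.892, 'cx': 318.617, 'cy': 239.546, 'xyz': [0.261, 0.073, 1.376], 'attitude': [[0.049, 0.977, -0.208], [-0.999, 0.048, -0.007], [0.003, 0.208, 0.978]]}
wrist {'fov_y': 65.706, 'cx': 314.309, 'cy': 237.449, 'tool_from_camera': [[0.001, 0.965, 0.263, 0.074], [1.0, -0.001, -0.0, 0.0], [0.0, 0.263, -0.965, -0.153], [0.0, 0.0, 0.0, 1.0]]}
{'time': 0.1, 'qpos': array([ 6.79767768e+01,  7.13040278e+00,  9.46260408e+01, -8.64753584e-04,
        7.83527952e+01, -4.73316327e+00]), 'dq': array([-0.02794567, -0.03324283, -0.24595842,  0.05944528, -0.07054456,
       -0.02661508]), 'effort': array([ 5.59843465e-04, -4.18886948e+01, -3.61094499e+01,  7.75957899e-02,
        4.62357269e-02, -2.63370373e-05]), 'tcp_pos': array([0.1930149 , 0.62010092, 0.23050492]), 'ee_rot': array([[-9.54813235e-01,  2.97205642e-01, -7.01228272e-04],
       [ 2.97206435e-01,  9.54811600e-01, -1.77299811e-03],
       [ 1.42595848e-04, -1.90129161e-03, -9.99998182e-01]]), 'ft_force': array([-0.48550082,  0.668645  ,  0.14421636]), 'ft_torque': array([ 0.04996803,  0.04157831, -0.01299025]), 'grasp_force': 0.0, 'width': 0.09533942119473701}
```

View pics/scene0.png

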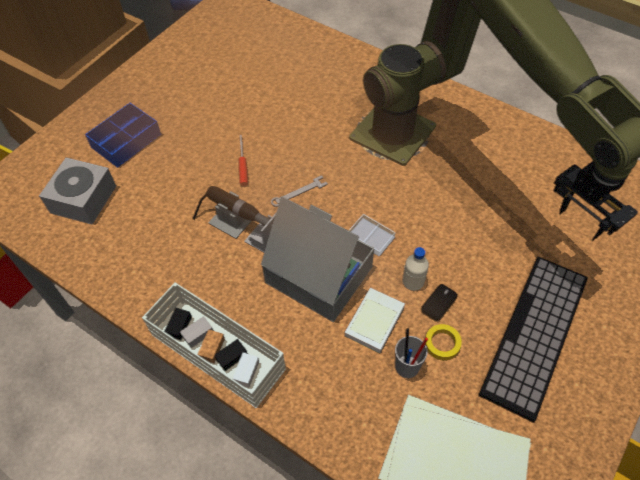

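View pics/top0.png

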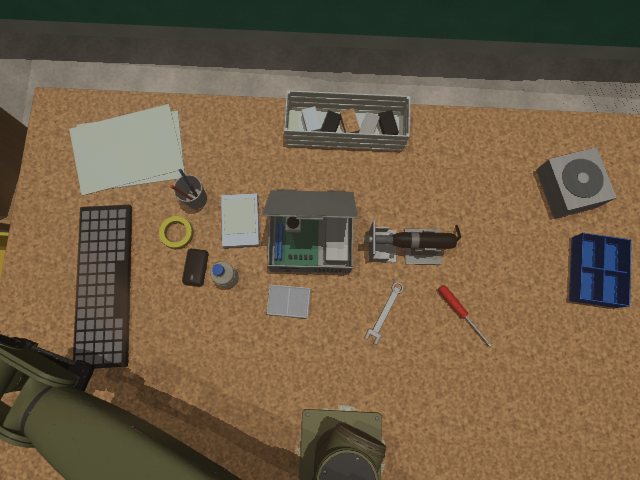

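Scene: case and half-open lid at about (310,255), driver at about (235,205). Top: case about (310,235), lid strip in rows 192–215, bracket and gap about (370,240), screw tray (288,301) in front. I'll zoom both in.

Run:
```python
import cv2
a=cv2.imread('pics/top0.png')[180:290,255:405]; b=cv2.imread('pics/scene0.png')[185:325,225:385]
cv2.imwrite('pics/ct.png',cv2.resize(a,None,fx=5,fy=5,interpolation=2)); cv2.imwrite('pics/cs.png',cv2.resize(b,None,fx=4.25,fy=4.25,interpolation=2))
```

```text
(no output)
```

View pics/ct.png

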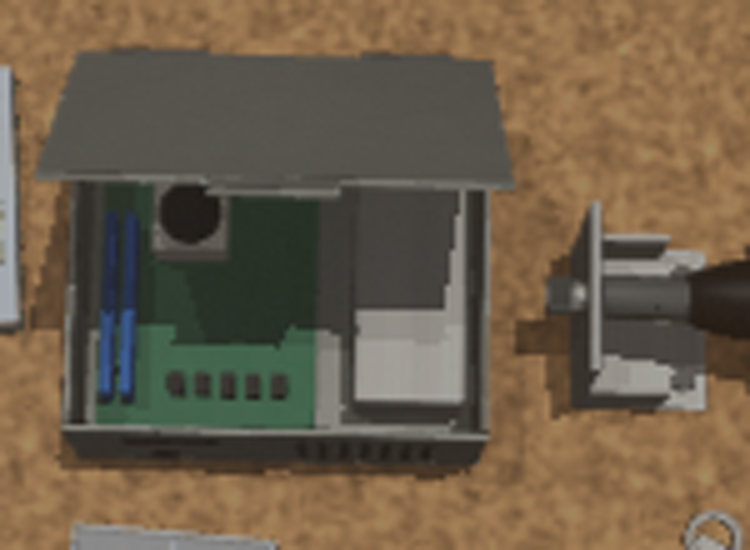

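View pics/cs.png

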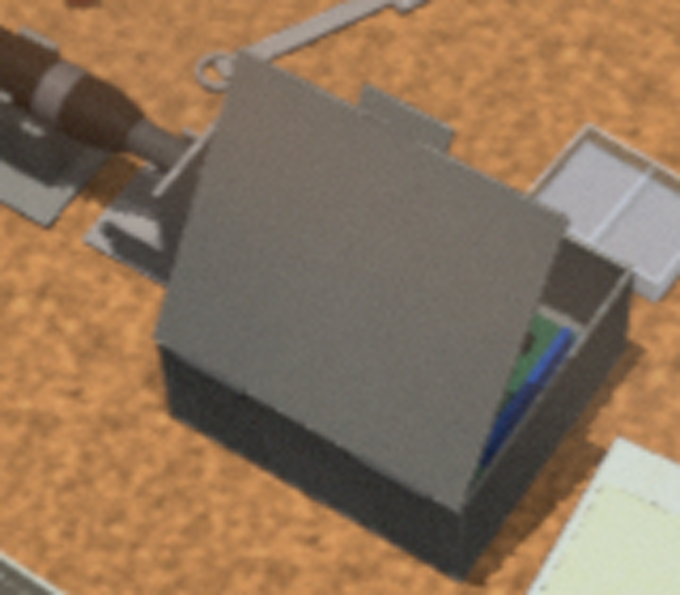

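Top crop: lid free corners at (38,177) and (515,188), hinge corners (78,53) and (490,62), case near corners (65,430) and (490,433), bolt head (560,293), plate top (597,203)–(597,368). Scene crop: lid free corners (240,55) and (565,220), hinge corners (160,340) and (460,505).

Run:
```python
from h import *
_,t=snap('top');_,s=snap('scene')
T=lambda u,v:(255+(u+.5)/5-.5,180+(v+.5)/5-.5); S=lambda u,v:(225+(u+.5)/4.25-.5,185+(v+.5)/4.25-.5)
P={}
for n,a,b in(('free-y',(515,188),(240,55)),('free+y',(38,177),(565,220)),('hin-y',(490,62),(160,340)),('hin+y',(78,53),(460,505))):
    x,e=tri([ray(t,*T(*a)),ray(s,*S(*b))]);P[n]=x;print(n,x.round(4),np.round(e,4))
n1,n2=onz(t,*T(65,428),.095),onz(t,*T(488,431),.095);print('near',n1.round(4),n2.round(4))
print('bolt',onz(t,*T(560,293),.087).round(4)); a,b=onz(t,*T(592,203),.112),onz(t,*T(592,368),.112);print('plate',a.round(4),b.round(4))
h=(P['hin-y']+P['hin+y'])/2;f=(P['free-y']+P['free+y'])/2;d=f-h
print('mid',h.round(4),f.round(4),np.linalg.norm(d),'ang',np.arctan2(d[2],np.hypot(d[0],d[1])))
for q in (P['hin-y']-P['hin+y'],n2-n1,P['free-y']-P['free+y']): print('yaw',np.degrees(np.arctan2(q[0],-q[1])),np.linalg.norm(q))
print(onz(t,290,301,.025))
```

```text
free-y [ 0.5566 -0.0061  0.2573] [0.0009 0.0009]
free+y [0.5502 0.2114 0.2613] [0.0014 0.0014]
hin-y [ 6.659e-01 -5.000e-04  9.780e-02] [0.0007 0.0007]
hin+y [0.659  0.2154 0.1039] [0.0009 0.0009]
near [0.4603 0.2101 0.095 ] [ 0.4694 -0.007   0.095 ]
bolt [ 0.5455 -0.0426  0.087 ]
plate [ 0.5884 -0.0555  0.112 ] [ 0.5017 -0.0578  0.112 ]
mid [0.6625 0.1075 0.1009] [0.5534 0.1027 0.2593] 0.19240098377187514 ang 0.967465385692119
yaw 1.841903741158448 0.21601591131608608
yaw 2.3991265400044695 0.21724316892895576
yaw 1.6883505189983727 0.21762368018146638
[0.37774503 0.15112758 0.025     ]
```

```bash
cat > plan.py <<'E'
from h import *
from scipy.spatial.transform import Rotation as Ro
yw=np.radians(1.9)
u=np.array([np.cos(yw),np.sin(yw),0]); GOALR=np.column_stack([[-np.sin(yw),np.cos(yw),0],u,[0,0,-1]])
def plan(pts,w,R=None,start=None):
    """pts: list of (target, nrows); rows of tool-frame deltas, rounded"""
    s=ctrl.get_state(); p=np.array(s['tcp_pos']) if start is None else start; R=np.array(s['ee_rot']).reshape(3,3) if R is None else R
    k=0
    for t,n in pts:
        for i in range(n):
            rv=Ro.from_matrix(R.T@GOALR).as_rotvec(degrees=True)/5
            d=R.T@((np.array(t)-p)/(n-i))/.025
            row=np.round(np.r_[np.clip(d,-1,1),np.clip(rv,-1,1)],2)
            p=p+R@row[:3]*.025; R=R@Ro.from_rotvec(row[3:]*5,degrees=True).as_matrix()
            print([*row.tolist(),w],end=',\n' if k%5<4 else '\n--\n'); k+=1
    print('end',p.round(4))
E
python3 -c "
from plan import *
plan([((.40,.36,.31),13),((.573,.106,.315),12)],0)"
```

```text
[-0.85, -0.58, -0.24, -0.01, 0.01, 1.0, 0],
[-0.89, -0.5, -0.24, -0.01, -0.01, 1.0, 0],
[-0.93, -0.42, -0.24, 0.01, -0.0, 1.0, 0],
[-0.97, -0.34, -0.24, -0.0, 0.0, 1.0, 0],
[-0.99, -0.25, -0.24, -0.0, 0.0, 1.0, 0]
--
[-1.0, -0.16, -0.24, -0.0, 0.0, 1.0, 0],
[-1.0, -0.08, -0.25, -0.0, 0.0, 1.0, 0],
[-1.0, 0.01, -0.24, -0.0, 0.0, 1.0, 0],
[-1.0, 0.11, -0.25, -0.0, 0.0, 1.0, 0],
[-1.0, 0.19, -0.24, -0.0, 0.0, 1.0, 0]
--
[-1.0, 0.28, -0.25, -0.0, 0.0, 1.0, 0],
[-0.98, 0.37, -0.24, -0.0, 0.0, 1.0, 0],
[-0.95, 0.46, -0.25, -0.0, 0.0, 1.0, 0],
[-0.92, 0.46, -0.02, -0.0, 0.0, 1.0, 0],
[-0.87, 0.54, -0.02, -0.0, 0.0, 0.16, 0]
--
[-0.87, 0.55, -0.02, -0.0, 0.0, 0.0, 0],
[-0.86, 0.55, -0.02, -0.0, 0.0, 0.0, 0],
[-0.87, 0.55, -0.01, -0.0, 0.0, 0.0, 0],
[-0.86, 0.55, -0.02, -0.0, 0.0, 0.0, 0],
[-0.87, 0.55, -0.01, -0.0, 0.0, 0.0, 0]
--
[-0.86, 0.55, -0.02, -0.0, 0.0, 0.0, 0],
[-0.87, 0.54, -0.01, -0.0, 0.0, 0.0, 0],
[-0.86, 0.55, -0.02, -0.0, 0.0, 0.0, 0],
[-0.87, 0.54, -0.01, -0.0, 0.0, 0.0, 0],
[-0.86, 0.55, -0.02, -0.0, 0.0, 0.0, 0]
--
end [0.573  0.1061 0.315 ]
```

Request:
drive_tool([
  [[-0.85,-0.58,-0.24,0,0,1,0],[-0.89,-0.5,-0.24,0,0,1,0],[-0.93,-0.42,-0.24,0,0,1,0],[-0.97,-0.34,-0.24,0,0,1,0],[-0.99,-0.25,-0.24,0,0,1,0]],
])

```text
time: 0.75
tcp_pos: [0.2732, 0.5194, 0.2617]
ee_rot: [[-0.737, 0.675, -0.0], [0.675, 0.737, -0.0], [-0.0, -0.0, -1.0]]
ft_force: [-0.1, 0.2, -0.1]
width: 0.0604
grasp_force: 0.0
```

Request:
drive_tool([
  [[-1,-0.16,-0.24,0,0,1,0],[-1,-0.08,-0.25,0,0,1,0],[-1,0,-0.24,0,0,1,0],[-1,0.1,-0.25,0,0,1,0],[-1,0.2,-0.24,0,0,1,0]],
])

```text
time: 1.25
tcp_pos: [0.3515, 0.4207, 0.2924]
ee_rot: [[-0.383, 0.924, 0.0], [0.924, 0.383, 0.0], [0.0, 0.0, -1.0]]
ft_force: [0.4, -0.0, -0.6]
width: 0.0205
grasp_force: 0.0
```

Request:
drive_tool([
  [[-1,0.28,-0.25,0,0,1,0],[-0.98,0.37,-0.24,0,0,1,0],[-0.95,0.46,-0.25,0,0,1,0],[-0.92,0.46,0,0,0,1,0],[-0.87,0.54,0,0,0,0.16,0]],
])

```text
time: 1.75
tcp_pos: [0.4294, 0.3168, 0.311]
ee_rot: [[-0.031, 1.0, 0.001], [1.0, 0.031, 0.0], [0.0, 0.001, -1.0]]
ft_force: [-0.9, -0.6, -0.5]
width: 0.0003
grasp_force: 0.0
```

Request:
drive_tool([
  [[-0.87,0.55,0,0,0,0,0],[-0.87,0.55,0,0,0,0,0],[-0.87,0.55,0,0,0,0,0],[-0.87,0.55,0,0,0,0,0],[-0.87,0.55,0,0,0,0,0]],
])

```text
time: 2.25
tcp_pos: [0.5016, 0.2103, 0.3106]
ee_rot: [[-0.033, 0.999, -0.0], [0.999, 0.033, 0.0], [0.0, -0.0, -1.0]]
ft_force: [-0.9, -0.3, -0.3]
width: 0.0004
grasp_force: 0.0
```

```bash
python3 -c "
from plan import *
pts=[((.575,.106,.315),5)]
H=np.array([.664,.1085])
for th in np.linspace(1.06,-0.02,20):
    s=.185*np.cos(th)-.012*min(1,max(th,0)/.3); z=.0955+.185*np.sin(th)+.005+.017
    q=H-s*u[:2]; pts.append(((q[0],q[1],z),1))
plan(pts,0)"
```

```text
[-0.85, 0.56, -0.04, -0.0, -0.0, 0.0, 0],
[-0.85, 0.56, -0.03, -0.0, -0.0, 0.0, 0],
[-0.86, 0.56, -0.04, -0.0, -0.0, 0.0, 0],
[-0.85, 0.56, -0.03, -0.0, -0.0, 0.0, 0],
[-0.86, 0.56, -0.04, -0.0, -0.0, 0.0, 0]
--
[-0.02, 0.42, 1.0, -0.0, -0.0, 0.0, 0],
[0.0, -0.36, 0.66, -0.0, -0.0, 0.0, 0],
[0.0, -0.35, 0.24, -0.0, -0.0, 0.0, 0],
[0.0, -0.33, 0.26, -0.0, -0.0, 0.0, 0],
[0.0, -0.32, 0.27, -0.0, -0.0, 0.0, 0]
--
[0.0, -0.3, 0.29, -0.0, -0.0, 0.0, 0],
[0.0, -0.29, 0.31, -0.0, -0.0, 0.0, 0],
[0.0, -0.27, 0.32, -0.0, -0.0, 0.0, 0],
[0.0, -0.25, 0.34, -0.0, -0.0, 0.0, 0],
[0.0, -0.23, 0.36, -0.0, -0.0, 0.0, 0]
--
[0.0, -0.21, 0.36, -0.0, -0.0, 0.0, 0],
[0.0, -0.18, 0.38, -0.0, -0.0, 0.0, 0],
[0.0, -0.17, 0.38, -0.0, -0.0, 0.0, 0],
[0.0, -0.14, 0.4, -0.0, -0.0, 0.0, 0],
[0.0, -0.18, 0.4, -0.0, -0.0, 0.0, 0]
--
[0.0, -0.19, 0.41, -0.0, -0.0, 0.0, 0],
[0.0, -0.17, 0.41, -0.0, -0.0, 0.0, 0],
[0.0, -0.14, 0.42, -0.0, -0.0, 0.0, 0],
[0.0, -0.12, 0.42, -0.0, -0.0, 0.0, 0],
[0.0, -0.06, 0.42, -0.0, -0.0, 0.0, 0]
--
end [0.4791 0.1023 0.1138]
```

Request:
drive_tool([
  [[-0.85,0.56,0,0,0,0,0],[-0.85,0.56,0,0,0,0,0],[-0.85,0.56,0,0,0,0,0],[-0.85,0.56,0,0,0,0,0],[-0.85,0.56,0,0,0,0,0]],
])

```text
time: 2.75
tcp_pos: [0.5751, 0.1065, 0.3106]
ee_rot: [[-0.033, 0.999, -0.0], [0.999, 0.033, 0.0], [0.0, -0.0, -1.0]]
ft_force: [-0.2, -0.0, 0.5]
width: 0.0002
grasp_force: 0.0
```

Request:
drive_tool([
  [[0,0.42,0.8,0,0,0,0],[0,-0.36,0.6,0,0,0,0],[0,-0.35,0.24,0,0,0,0],[0,-0.33,0.26,0,0,0,0],[0,-0.32,0.27,0,0,0,0]],
])

```text
time: 3.25
tcp_pos: [0.5513, 0.1067, 0.2572]
ee_rot: [[-0.034, 0.999, 0.003], [0.999, 0.034, -0.0], [-0.0, 0.003, -1.0]]
ft_force: [2.6, -1.8, 0.5]
width: 0.0005
grasp_force: 1.0
```

Request:
drive_tool([
  [[0,-0.3,0.29,0,0,0,0],[0,-0.29,0.31,0,0,0,0],[0,-0.27,0.32,0,0,0,0],[0,-0.25,0.34,0,0,0,0],[0,-0.23,0.36,0,0,0,0]],
])

```text
time: 3.75
tcp_pos: [0.517, 0.1056, 0.2152]
ee_rot: [[-0.033, 0.999, -0.0], [0.999, 0.033, 0.0], [0.0, -0.0, -1.0]]
ft_force: [-0.4, -0.5, 2.6]
width: 0.0002
grasp_force: 0.8
```

Request:
drive_tool([
  [[0,-0.21,0.36,0,0,0,0],[0,-0.18,0.38,0,0,0,0],[0,-0.17,0.38,0,0,0,0],[0,-0.14,0.4,0,0,0,0],[0,-0.18,0.4,0,0,0,0]],
])

```text
time: 4.25
tcp_pos: [0.4957, 0.1048, 0.167]
ee_rot: [[-0.033, 0.999, 0.001], [0.999, 0.033, -0.0], [-0.0, 0.001, -1.0]]
ft_force: [1.2, -0.5, 0.3]
width: 0.0004
grasp_force: 0.7
```

Request:
drive_tool([
  [[0,-0.19,0.3,0,0,0,0],[0,-0.17,0.3,0,0,0,0],[0,-0.14,0.3,0,0,0,0],[0,-0.1,0.3,0,0,0,0],[0,0,0.3,0,0,0,0]],
])

```text
time: 4.75
tcp_pos: [0.48, 0.1043, 0.1297]
ee_rot: [[-0.033, 0.999, -0.001], [0.999, 0.033, -0.0], [0.0, -0.001, -1.0]]
ft_force: [-0.4, -0.7, 2.0]
width: 0.0004
grasp_force: 0.6
```

Request:
drive_tool([
  [[0,0,0.2,0,0,0,0],[0,0,0.2,0,0,0,0],[0,0,0.1,0,0,0,0],[0,0,0.08,0,0,0,0]],
])

```text
time: 5.15
tcp_pos: [0.4805, 0.1043, 0.1166]
ee_rot: [[-0.033, 0.999, -0.002], [0.999, 0.033, -0.0], [-0.0, -0.002, -1.0]]
ft_force: [-7.5, -1.1, 14.5]
width: 0.0005
grasp_force: 7.4
```

Request:
drive_tool([
  [[0,0,0.08,0,0,0,0],[0,0,0,0,0,0,0]],
])

```text
time: 5.35
tcp_pos: [0.4805, 0.1043, 0.1166]
ee_rot: [[-0.033, 0.999, -0.002], [0.999, 0.033, -0.0], [-0.0, -0.002, -1.0]]
ft_force: [-10.5, -0.0, 16.2]
width: 0.0005
grasp_force: 8.2
```

```bash
python3 -c "
from plan import *
plan([((.482,.104,.17),3),((.545,-.04,.2),7)],60)"
```

```text
[-0.0, 0.02, -0.71, -0.03, 0.0, 0.0, 60],
[-0.01, 0.02, -0.71, 0.0, 0.0, 0.0, 60],
[-0.0, 0.02, -0.72, 0.0, 0.0, 0.0, 60],
[-0.84, 0.33, -0.17, 0.0, 0.0, 0.0, 60],
[-0.83, 0.33, -0.17, 0.0, 0.0, 0.0, 60]
--
[-0.84, 0.33, -0.17, 0.0, 0.0, 0.0, 60],
[-0.83, 0.33, -0.17, 0.0, 0.0, 0.0, 60],
[-0.84, 0.33, -0.17, 0.0, 0.0, 0.0, 60],
[-0.83, 0.34, -0.17, 0.0, 0.0, 0.0, 60],
[-0.84, 0.33, -0.17, 0.0, 0.0, 0.0, 60]
--
end [ 0.5449 -0.0401  0.1999]
```

Request:
drive_tool([
  [[0,0,-0.72,0,0,0,0],[0,0,-0.72,0,0,0,0],[0,0,-0.72,0,0,0,60],[-0.84,0.33,-0.17,0,0,0,60],[-0.84,0.33,-0.17,0,0,0,60]],
])

```text
time: 5.85
tcp_pos: [0.4994, 0.0627, 0.1775]
ee_rot: [[-0.035, 0.999, 0.002], [0.999, 0.035, -0.0], [-0.0, 0.002, -1.0]]
ft_force: [-0.9, -0.1, -0.8]
width: 0.0188
grasp_force: 0.0
```

Request:
drive_tool([
  [[-0.84,0.33,-0.17,0,0,0,60],[-0.84,0.33,-0.17,0,0,0,60],[-0.84,0.33,-0.17,0,0,0,60],[-0.84,0.33,-0.17,0,0,0,60],[-0.84,0.33,-0.17,0,0,0,60]],
])

```text
time: 6.35
tcp_pos: [0.5438, -0.0417, 0.1978]
ee_rot: [[-0.033, 0.999, 0.0], [0.999, 0.033, -0.0], [-0.0, 0.0, -1.0]]
ft_force: [0.4, -0.2, 0.3]
width: 0.0575
grasp_force: 0.0
```

Request:
drive_tool([
  [[0,0,0,0,0,0,60],[0,0,0,0,0,0,60]],
])

```text
time: 6.55
tcp_pos: [0.5433, -0.0407, 0.1975]
ee_rot: [[-0.032, 0.999, -0.0], [0.999, 0.032, 0.0], [0.0, -0.0, -1.0]]
ft_force: [-0.2, -0.1, -0.0]
width: 0.0598
grasp_force: 0.0
```

```bash
python3 -c "
from h import *
s,c=snap('wrist','w1.png'); print(s['time'],s['tcp_pos'],proj(c,(.5455,-.043,.085),s))
np.savez('w1',**{k:v for k,v in c.items()},tcp_pos=s['tcp_pos'],ee_rot=s['ee_rot'])
a=cv2.imread('pics/w1.png')[120:360,160:480]; cv2.imwrite('pics/w1c.png',cv2.resize(a,None,fx=2.5,fy=2.5,interpolation=2))
_,t=snap('top','top1.png')"
```

```text
6.55 [ 0.54333672 -0.04072248  0.19747791] (np.float64(317.5469254157235), np.float64(243.12402272945914))
```

View pics/w1c.png

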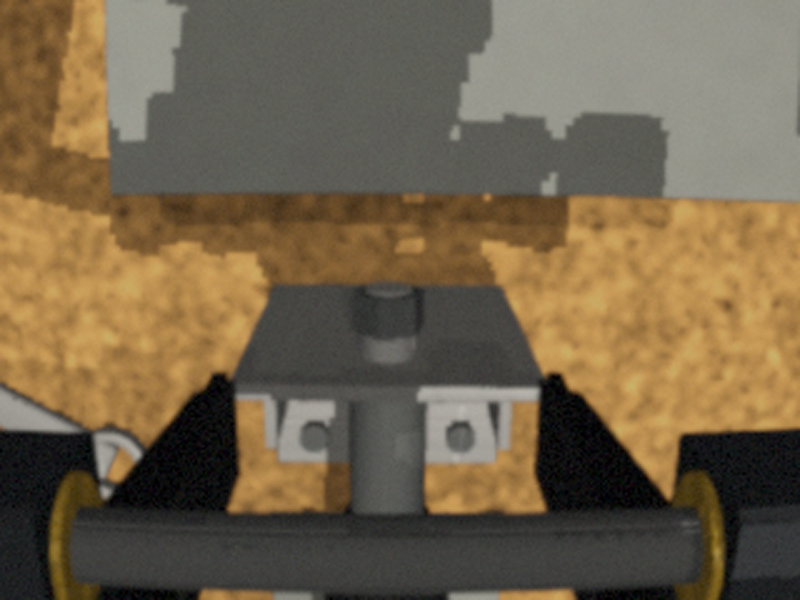

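Wrist crop: hex head at about (388,313) (dark, x 353–423), plate top inner edge at row ~385, case edge at row ~194; the lid lies flat. I'll go lower for a second view.

Request:
drive_tool([
  [[0,0,0.64,0,0,0,60],[0,0,0.64,0,0,0,60],[0,0,0.64,0,0,0,60],[0,0,0,0,0,0,60]],
])

```text
time: 7.05
tcp_pos: [0.5406, -0.04, 0.1451]
ee_rot: [[-0.034, 0.999, -0.007], [0.999, 0.034, 0.001], [0.001, -0.007, -1.0]]
ft_force: [-0.4, 0.2, -0.0]
width: 0.06
grasp_force: 0.0
```

```bash
python3 -c "
from h import *
s,c=snap('wrist','w2.png'); print(s['time'],s['tcp_pos'])
np.savez('w2',**{k:v for k,v in c.items()},tcp_pos=s['tcp_pos'],ee_rot=s['ee_rot'])
u,v=proj(c,(.544,-.043,.085),s);print(u,v)
o=[]
for f,uu,vv in(('w1',315,245),('w2',u,v)):
    x,y=int(uu)-65,int(vv)-45
    a=cv2.imread('pics/%s.png'%f)[y:y+90,x:x+130]; print(f,x,y); o.append(cv2.resize(a,None,fx=6,fy=3.3*2,interpolation=2)[:300] if 0 else cv2.resize(a,None,fx=4.4,fy=4.4,interpolation=2)[:, :])
o=np.vstack([cv2.resize(q,(430,298)) for q in o]); cv2.imwrite('pics/z12.png',cv2.convertScaleAbs(o,alpha=1.6))"
```

```text
7.05 [ 0.54063332 -0.03998542  0.14506935]
320.9070491494002 268.29309279950184
w1 250 200
w2 255 223
```

View pics/z12.png

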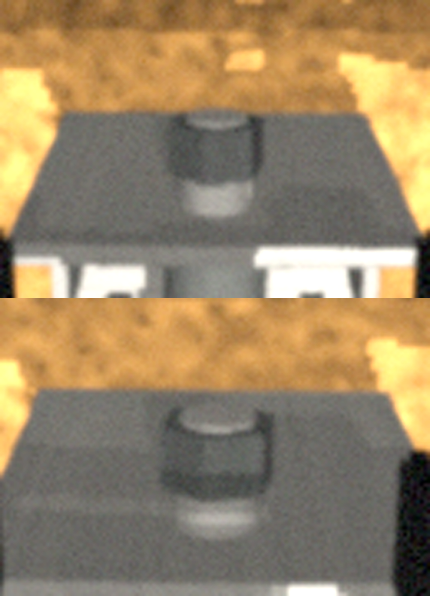

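```bash
python3 -c "
from h import *
L=[np.load(f) for f in('w1.npz','w2.npz')]
k=3.308
def pt(a,b):
    return tri([ray(L[0],250+a[0]/k,200+a[1]/k,L[0]),ray(L[1],255+b[0]/k,223+(b[1]-298)/k,L[1])])
for n,a,b in(('rear',(217,183),(217,497)),('front',(217,124),(217,432)),('plateL',(17,243),(0,580)),('plate top mid',(217,245),(217,584)),('pl bot',(60,113),(37,390))): print(n,pt(a,b))
for l,q in((L[0],(160+388/2.5,120+194/2.5)),): print('wall',onz(l,*q,.1,l))
for z in(.09,.095): print(onz(L[1],255+217/k,223+199/k,z,L[1]),onz(L[1],255+217/k,223+134/k,z,L[1]),onz(L[1],255+217/k,223+284/k,.112,L[1]),onz(L[0],250+217/k,200+245/k,.112,L[0]))
"
```

```text
rear (array([ 0.54424682, -0.05185594,  0.08724963]), [0.00010007168636853716, 0.00010007168636859427])
front (array([ 0.5435213 , -0.03454535,  0.100413  ]), [0.00018709044701520095, 0.00018709044701537632])
plateL (array([ 0.50505675, -0.05866357,  0.11182549]), [0.002373456404694272, 0.002373456404694361])
plate top mid (array([ 0.54425754, -0.05652527,  0.11418458]), [0.00015628499639462452, 0.00015628499639481713])
pl bot (array([ 0.49813532, -0.06155012, -0.00556636]), [0.0004090901981424618, 0.00040909019814241673])
wall [ 0.54248202 -0.00650594  0.1       ]
[ 0.544078   -0.05074938  0.09      ] [ 0.54357461 -0.03818497  0.09      ] [ 0.54414982 -0.05724423  0.112     ] [ 0.54444893 -0.05733822  0.112     ]
[ 0.54395134 -0.04871253  0.095     ] [ 0.54346005 -0.03645001  0.095     ] [ 0.54414982 -0.05724423  0.112     ] [ 0.54444893 -0.05733822  0.112     ]
```

Request:
drive_tool([
  [[0,0,0,0,0,0,60]],
])

```text
time: 7.2
tcp_pos: [0.5433, -0.0406, 0.1494]
ee_rot: [[-0.033, 0.999, -0.0], [0.999, 0.033, 0.0], [0.0, -0.0, -1.0]]
ft_force: [0.6, -0.5, 0.1]
width: 0.0604
grasp_force: 0.0
```

Request:
drive_tool([
  [[0,0,0.5,0,0,0,60],[0,0,0.5,0,0,0,60],[0,0,0.5,0,0,0,60],[0,0,0.5,0,0,0,60],[0,0,0.5,0,0,0,60]],
])

```text
time: 7.7
tcp_pos: [0.5429, -0.0406, 0.0856]
ee_rot: [[-0.033, 0.999, -0.001], [0.999, 0.033, 0.0], [0.0, -0.001, -1.0]]
ft_force: [0.6, 0.0, -0.0]
width: 0.0601
grasp_force: 0.0
```

Request:
drive_tool([
  [[0,0,0.1,0,0,0,60],[0,0,0,0,0,0,60]],
])

```text
time: 7.9
tcp_pos: [0.5428, -0.0406, 0.0837]
ee_rot: [[-0.033, 0.999, -0.002], [0.999, 0.033, 0.0], [0.0, -0.002, -1.0]]
ft_force: [-0.3, -0.4, 1.1]
width: 0.06
grasp_force: 0.0
```

```bash
python3 -c "
from h import *
s,c=snap('wrist','w3.png'); print(s['time'],s['tcp_pos'])
np.savez('w3',**{k:v for k,v in c.items()},tcp_pos=s['tcp_pos'],ee_rot=s['ee_rot'])
u,v=proj(c,(.544,-.043,.085),s);print(u,v)
a=cv2.imread('pics/w3.png')[int(v)-50:int(v)+50,int(u)-70:int(u)+70]; print(int(u)-70,int(v)-50)
cv2.imwrite('pics/z3.png',cv2.convertScaleAbs(cv2.resize(a,None,fx=5,fy=5,interpolation=2),alpha=1.7))"
```

```text
7.9 [ 0.54279505 -0.04059272  0.08366159]
317.5227885061967 312.72027359903535
247 262
```

View pics/z3.png

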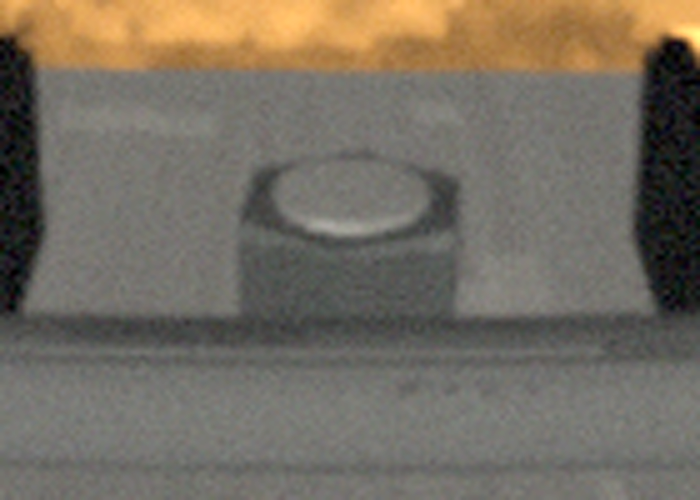

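```bash
python3 -c "
from h import *
l=np.load('w3.npz')
P=[]
for a in((262,168),(240,235),(375,243),(457,230),(458,182),(355,150),(350,240),(350,160)):
    p,d=ray(l,247+(a[0]+.5)/5-.5,262+(a[1]+.5)/5-.5,l); q=p+d*(-.037-p[1])/d[1]; P.append(q); print(a,q.round(4))
c=np.array([(P[1][0]+P[3][0])/2,0,.085])
for q in P: print(np.degrees(np.arctan2(q[0]-c[0],q[2]-c[2])).round(1),np.linalg.norm((q-c)[[0,2]]).round(4))
a=cv2.imread('pics/w3.png')[286:318,285:350].astype(float).mean(2); a=cv2.GaussianBlur(a,(3,3),0)
for r in range(0,32,2): print(286+r,' '.join('%2d'%x for x in a[r,::2]))
"
```

```text
(262, 168) [ 0.5353 -0.037   0.0795]
(240, 235) [ 0.5339 -0.037   0.0937]
(375, 243) [ 0.5454 -0.037   0.0944]
(457, 230) [ 0.5526 -0.037   0.0914]
(458, 182) [ 0.5533 -0.037   0.0813]
(355, 150) [ 0.5439 -0.037   0.0746]
(350, 240) [ 0.5433 -0.037   0.0939]
(350, 160) [ 0.5434 -0.037   0.077 ]
-124.4 0.0097
-47.0 0.0128
13.1 0.0096
55.5 0.0113
110.2 0.0107
176.6 0.0104
0.3 0.0089
179.1 0.008
286 74 75 73 68 66 68 67 67 68 68 67 67 66 67 69 69 68 67 68 68 68 66 68 70 71 68 70 71 68 67 66 66 67
288 73 73 72 68 66 69 68 67 67 69 68 67 67 68 69 69 68 68 69 69 70 67 69 70 67 67 67 69 68 67 67 67 69
290 69 69 68 68 68 69 69 65 67 69 67 67 67 68 68 68 68 66 68 69 69 68 68 68 68 68 67 69 68 66 66 66 66
292 68 68 67 65 68 69 70 67 67 68 67 67 67 67 66 61 61 58 60 67 67 67 67 67 67 68 67 69 68 66 66 66 68
294 68 68 67 67 67 69 67 63 60 61 60 63 64 65 65 64 64 63 63 64 64 63 62 64 66 66 68 69 69 67 66 66 68
296 67 68 67 67 67 68 59 48 45 55 64 67 67 70 68 67 68 69 68 68 66 64 58 53 52 56 63 65 70 69 67 66 67
298 66 67 67 67 68 68 51 38 47 65 70 69 68 69 68 70 70 69 69 67 67 68 65 58 45 42 47 6
[... 243 characters left out ...]
1 41 40 45 61 72 73 73 72 72 71 69 70 70 71 72 73 70 58 43 38 43 61 69 70 67 67 66
306 68 69 67 66 67 55 49 43 42 48 61 72 84 89 87 83 83 80 79 81 78 72 59 45 41 42 45 61 69 69 69 66 68
308 69 68 66 67 66 60 58 56 52 48 47 50 62 69 79 82 82 78 71 64 54 49 45 47 51 54 55 62 68 70 68 67 66
310 68 67 66 66 66 57 55 58 57 56 55 52 47 46 49 50 51 52 51 52 52 54 57 59 63 65 60 60 69 71 68 67 66
312 66 67 66 67 65 53 51 52 50 49 51 51 53 54 52 52 55 58 57 59 58 56 53 55 58 58 56 63 69 71 70 68 70
314 68 67 67 67 66 53 49 49 48 47 48 48 50 50 51 51 52 53 53 51 50 50 49 50 52 53 52 63 69 73 75 73 73
316 68 65 66 68 67 54 49 49 49 48 50 49 50 50 49 50 51 51 50 52 50 49 50 50 51 52 52 62 67 74 75 75 75
```

The head is now almost flat-aligned (about 5° short, about 0.7 s). I'll close now.

Request:
drive_tool([
  [[0,0.04,0,0,0,0,24],[0,0,0,0,0,0,24],[0,0,0,0,0,0,10],[0,0,0,0,0,0,0],[0,0,0,0,0,0,0]],
], squeeze=40)

```text
time: 8.45
tcp_pos: [0.5444, -0.0407, 0.0849]
ee_rot: [[-0.033, 0.999, 0.0], [0.999, 0.033, -0.0], [-0.0, 0.0, -1.0]]
ft_force: [-0.7, 0.1, 0.7]
width: 0.0252
grasp_force: 0.0
```

Request:
drive_tool([
  [[0,0,0,0,0,0,0],[0,0,0,0,0,0,0],[0,0,0,0,0,0,0],[0,0,0,0,0,0,0],[0,0,0,0,0,0,0]],
])

```text
time: 8.95
tcp_pos: [0.5439, -0.0407, 0.0847]
ee_rot: [[-0.033, 0.999, -0.001], [0.999, 0.033, 0.0], [0.0, -0.001, -1.0]]
ft_force: [-5.9, -0.1, 4.3]
width: 0.0188
grasp_force: 40.0
```

```bash
python3 -c "
from h import *
s,c=snap('wrist','w4.png'); print(s['time'],s['tcp_pos'],s['width'],s['grasp_force'])
a=cv2.imread('pics/w4.png')[262:362,247:387]
cv2.imwrite('pics/z4.png',cv2.convertScaleAbs(cv2.resize(a,None,fx=5,fy=5,interpolation=2),alpha=1.7))"
```

```text
8.95 [ 0.54392302 -0.04066355  0.08470388] 0.01876728083204589 40.00092993839644
```

View pics/z4.png

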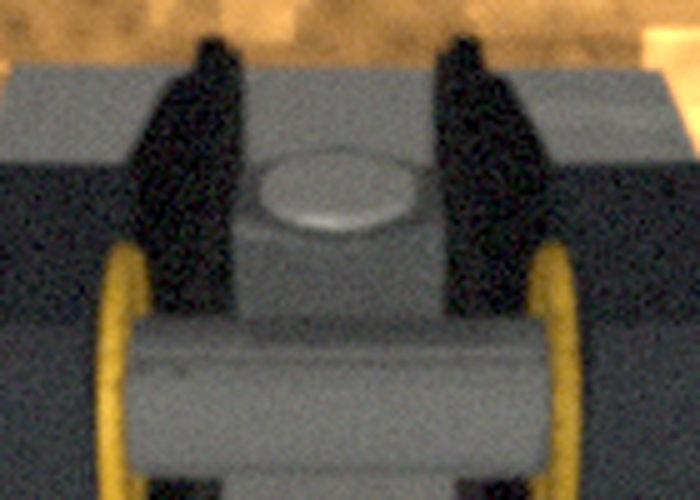

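The head sits at (340,230) between both fingers. The opening is 18.8 mm, which matches the flats, with 40 N of grip. I'll let it settle, then hand in.

Request:
drive_tool([
  [[0,0,0,0,0,0,0],[0,0,0,0,0,0,0],[0,0,0,0,0,0,0],[0,0,0,0,0,0,0],[0,0,0,0,0,0,0]],
])

```text
time: 9.5
tcp_pos: [0.5439, -0.0407, 0.0847]
ee_rot: [[-0.033, 0.999, -0.001], [0.999, 0.033, 0.0], [0.0, -0.001, -1.0]]
ft_force: [-5.1, -0.3, 4.9]
width: 0.0186
grasp_force: 40.0
```

Request:
drive_tool([
  [[0,0,0,0,0,0,0],[0,0,0,0,0,0,0],[0,0,0,0,0,0,0],[0,0,0,0,0,0,0],[0,0,0,0,0,0,0]],
])

```text
time: 10.0
tcp_pos: [0.5439, -0.0406, 0.0847]
ee_rot: [[-0.033, 0.999, -0.001], [0.999, 0.033, 0.0], [0.0, -0.001, -1.0]]
ft_force: [-5.9, -0.3, 5.3]
width: 0.0186
grasp_force: 40.0
```

```bash
python3 -c "
from h import *
s,c=snap('wrist','w5.png'); print(s['time'],s['tcp_pos'],s['width'],s['grasp_force'],s['ft_force'])
a=cv2.imread('pics/w4.png').astype(float)[262:330,290:345];b=cv2.imread('pics/w5.png').astype(float)[262:330,290:345];print('head change',abs(cv2.blur(a,(3,3))-cv2.blur(b,(3,3))).mean())
_,t=snap('top','top2.png'); print(ctrl.hand_in() if s['grasp_force']>20 and .018<s['width']<.0198 else 'no')"
```

```text
10.0 [ 0.54391206 -0.04063795  0.08467731] 0.018561506128255623 40.00115989416372 [-5.93725288 -0.28685125  5.30814656]
head change 1.2388195682313328
the job is handed in; nothing more can be done
None
```

I pushed the lid down until it was shut, then gripped the bolt head on two opposite flats at 40 N, and handed the job in at about 10 s with the head still held; no verdict came back.

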